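Close the rinse reservoir's filler cap

TASK

Two white rinse reservoirs stand on the bench; one has a plain round cap and is already shut, the other has a filler cap with an upright grip bar that was put on crooked, its lugs sitting on top of the thread. Turn the cap with the bar backwards (anticlockwise from above) until its lugs come free of the thread starts and the cap drops, pressed lightly down, then turn it forwards (clockwise) as far as it goes so that it is engaged, and let go. Leave the reservoir with the round cap alone.

Things in the scene. Friction and masses are not known exactly. Their poses are not given: they have to be found in the camera images.
- filler_grip (a point): middle of the filler cap's upright black grip bar (54 long, 12 thick, 34 mm tall), on the cap's axis, 23 mm above the cap's disc (48 mm across), 11 mm below the bar's top; z about 0.1135 at the start. x runs along the bar, y across it, z up. The cap is captive on a fixed reservoir 100 x 130 x 56 mm; a collar with claws reaches z = 0.081 within 34 mm of the axis.
- filler_cap (a joint): turning of the filler cap, rad; grows clockwise seen from above (forward). Starts at 0.17 to 0.6, lugs on top of the thread ledges. The lugs are clear of the ledges below about -0.25; free room back to the stop at -1.3. Forward stop, on top of as well as under the ledges: 0.75. Friction about 0.04 N m; stays where it is left.
- filler_lift (a joint): how far the filler cap has gone down, m: 0 with its lugs on the ledges, 0.011 right down. A 2.5 N spring pulls it down: let go, it snaps down once the lugs are clear; held in a gripper, it must be moved down 11 mm by it. Turned forward while down (over 0.008), its lugs pass under the ledges, which then hold it.
- round_reservoir: the bystander, not to be touched: the same white reservoir, 100 (x) x 130 (y) x 56 mm, fixed, with a plain round black ribbed cap 55 mm across, top at z = 0.094, 22 mm to its -y side. Origin at the centre of its underside.

How it is judged (in metres and radians):
On the way:
1. the filler cap is backed off and has dropped off the thread ledges (value of joint filler_lift above 0.008 m and value of joint filler_cap below 0.1 rad), for 0.1 s.
At the end, for the whole second after the job is handed in: the filler cap is down (lift over 8 of its 11 mm) and turned forward under the ledges to more than 0.5 rad (the stop is at 0.75) (value of joint filler_lift above 0.008 m and value of joint filler_cap above 0.5 rad); the robot touches nothing.
It fails at once if the reservoir with the round cap is touched by the robot (contact force between any of the fingers, the arm and round_reservoir above 1 N).
It also fails if it takes over 40 s, if anything falls off the work surface, if the arm or the gripper's body presses on something with over 40 N, if the wrist force passes 120 N, or if a joint passes its speed limit or range.

ROBOT

A 7-joint arm with a two-finger parallel gripper is mounted at the origin on a cart in front of the work surface, level with it; the furniture and walls round the work are solid. World frame = base frame: x ahead of the robot, y to its left, z up, the work surface at z = 0. Lengths are in mm, angles in rad, forces in N, time in s.
With the tool pointing down it reaches from about 400 to 875 mm from the base axis. Payload 4.4 kg.
Tool frame: the origin (TCP) lies at the very end of the fingers, on their centre line; the grasp point (between the pads) lies 19 mm behind it; z points along the fingers, y is the line along which they close (so a half turn about z gives the same grasp; the last joint's range is limited). The gripper opens to 85 mm and grips with 20 to 120 N. Pads are 22 mm wide; open, the fingers measure 114 mm over their backs; the gripper's body (76 mm by 85 mm) begins 54 mm behind the grasp point. The pads swing forward as they close: fully open they stand 13 mm farther back than shut.
Start: joints at [-1.339, 0.628, 0.038, 1.517, -0.027, 0.996, -0.02], TCP at [190.697, 621.412, 231.313] pointing down, gripper open.
Joint ranges: [-3.06, 3.06], [-0.37, 2.12], [-1.25, 1.32], [0.18, 2.47], [-1.1, 4.24], [0.23, 1.98], [-2.94, 2.94]. Speed limits (rad/s): [2.57, 2.57, 3.14, 3.14, 3.14, 3.14, 3.14].

INTERFACE

Orientations are given as [roll, pitch, yaw] about the fixed x, y, z axes, in that order (R = Rz(yaw) Ry(pitch) Rx(roll)).
In Python, from cell import monitor, viewer, workorder gives the robot as it stands.
- The arm moves only by the tool arm_command, never from a script. Its argument "series" is one flat list of numbers, 5 for each row, row after row: the opening in per cent of the stroke, from 0 (shut) to 100 (fully open), then the shift along the tool's x, y, z in cm, then the turn about the tool's z in degrees. In form: [claw, x, y, z, roll, claw, x, y, z, roll, ...]. A call has exactly 5 rows; each row is the pose to reach, as a shift and turn from the pose commanded when the call began, along the tool's axes at that moment; what a row does not reach only later rows make up. A row lasts 1/12 s, in which the tool goes at most 41.7 mm and 7.16 degrees, less where a joint would pass 70% of its speed; a pose out of reach is approached as far as the arm can. A call with a gripper value outside its range is refused whole. The fingers move at their own pace and stop on an object; the grip force is fixed at half the most. Time passes only in rows, so rows that repeat a pose let the fingers close, or fill a call up. It gives the time, the measured TCP pose, the force, the opening and the grip force at its end, in the units of the state.
- monitor.read_state(): the state, without advancing time (a new reading comes with each control period).
- viewer.get_image(name): name is "scene" or "top" or "wrist"; returns (picture, depth): 400x640x3 uint8, red, green, blue; 400x640 float32, mm along the optical axis (not along the pixel's ray), 0 where there is no reading.
- viewer.camera_model(name): a dict with "mtx" (3x3 intrinsics, pixels), "dist_coeffs" ([k1, k2, p1, p2, k3] as OpenCV has them; the pictures are not rectified), "R" (3x3) and "t" (3): a world point X has camera coordinates R X + t. Camera axes: x right, y down, z forward; pixel columns grow to the right and rows downward; lengths in mm; the calibration is good to about 2 mm. A picture is of the moment at which its call begins: read the wrist's pose just before it. camera_model takes no time and is no camera call; for the wrist camera it gives the pose at the moment of the call.
- workorder.finish_job(): hands the job in; it is judged then, once.
The state is a dict: "clock": time; "qpos": joint angles; "qd": joint speeds; "tau": joint torques, N m; "eef_pos": TCP position; "tool_rot": TCP orientation; "force": force on the tool from outside, world axes, zero at the start; "torque": the same for the moment, N m; "width": finger opening in mm; "gripper_force": force on a finger pad.
Only numpy, scipy, OpenCV 4.12 (cv2) and the standard library are available. Lean on these libraries where they do the work, as an engineer would, in place of code of your own. Each camera call takes 0.05 s, during which the arm holds its last target. There are 200 camera calls.

## Working session

There is one attempt and no reset: what is moved stays moved. The work goes in short steps, Python scripts to look and compute and a tool call to move; the robot and the scene stay as the last step left them, time stands still between calls to the robot, and variables do not carry over. Pictures are saved under pics/ and viewed, at most 10 in all, crops included, and the job is handed in when it is done.

Besides the shell and the picture viewer there is one more tool, called after "Emit:" by a JSON object that holds its "name" and its "arguments", one argument or row to a line. arm_command: Moves the arm, as the interface text tells. Its arguments: {"type":"object","properties":{"series":{"type":"array","items":{"type":"number"}}},"required":["series"]}

```bash
mkdir -p pics; python3 - <<'E'
from cell import monitor, viewer, workorder
import cv2,numpy as np
s=monitor.read_state();print({k:np.round(v,3).tolist() for k,v in s.items()})
for n in ["top","scene"]:
    m=viewer.camera_model(n);im,d=viewer.get_image(n)
    cv2.imwrite(f"pics/{n}1.png",im[:,:,::-1]);np.savez(f"{n}1.npz",im=im,d=d,**{k:np.array(v) for k,v in m.items()})
    print(n,m)
E
```

```text
{'clock': 0.0, 'qpos': [-1.339, 0.629, 0.038, 1.518, -0.027, 0.996, -0.02], 'qd': [0.001, -0.0, 0.001, -0.001, 0.0, -0.001, -0.001], 'tau': [0.0, -56.341, 1.226, -19.344, 0.011, 0.01, 0.0], 'eef_pos': [190.517, 620.794, 230.378], 'tool_rot': [-3.14, 0.0, 2.844], 'force': [0.477, 0.429, 0.608], 'torque': [-0.025, -0.005, -0.011], 'gripper_force': 0.0, 'width': 85.394}
top {'mtx': array([[493.52730932,   0.        , 326.92799268],
       [  0.        , 493.52730932, 210.44613008],
       [  0.        ,   0.        ,   1.        ]]), 'dist_coeffs': array([-0.15057042,  0.        ,  0.        ,  0.        ,  0.        ]), 'R': array([[ 0.01810069, -0.9994788 , -0.02672984],
       [-0.99061165, -0.01430414, -0.13595571],
       [ 0.1355025 ,  0.02893978, -0.99035426]]), 't': array([  34.51106657,  509.05830142, 1074.93915119])}
scene {'mtx': array([[447.75901087,   0.        , 318.11505297],
       [  0.        , 447.75901087, 204.99348324],
       [  0.        ,   0.        ,   1.        ]]), 'dist_coeffs': array([-0.08367218,  0.        ,  0.        ,  0.        ,  0.        ]), 'R': array([[-0.86905717, -0.49426799,  0.02094742],
       [-0.34666711,  0.5782342 , -0.73855746],
       [ 0.3529328 , -0.64911044, -0.67386503]]), 't': array([460.15386554, 252.15750276, 748.52033939])}
```

View pics/top1.png

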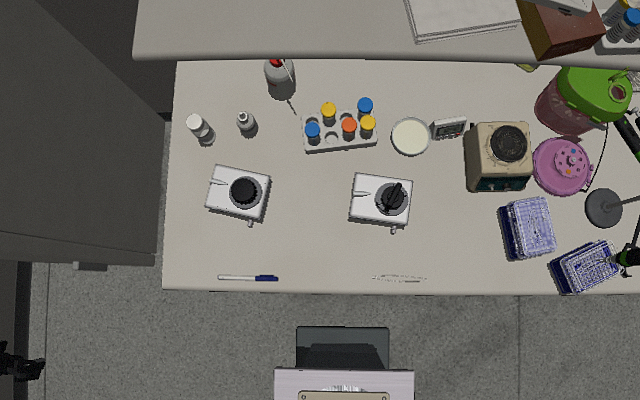

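```bash
python3 - <<'E'
import cv2,numpy as np
a=cv2.imread("pics/top1.png")[160:240,340:440];b=cv2.imread("pics/scene1.png")
cv2.imwrite("pics/crop1.png",cv2.resize(a,None,fx=7,fy=7,interpolation=cv2.INTER_CUBIC))
f=np.load("top1.npz");im=f['im'];d=f['d']
def w(u,v,z):
    p=cv2.undistortPoints(np.array([[[u,v]]],float),f['mtx'],f['dist_coeffs'])[0,0];r=f['R'].T@np.r_[p,1];c=-f['R'].T@f['t'];return c+r*(z-c[2])/r[2]
vv,uu=np.mgrid[160:240,340:440];vv=vv.ravel();uu=uu.ravel()
p=cv2.undistortPoints(np.stack([uu,vv],1)[:,None].astype(float),f['mtx'],f['dist_coeffs'])[:,0]
P=(np.c_[p,np.ones(len(p))]*d[vv,uu][:,None]-f['t'])@f['R']
for lo,hi in [(112,135),(85,97),(50,62)]:
    k=(P[:,2]>lo)&(P[:,2]<hi);Q=P[k]
    (c,s,ang)=cv2.minAreaRect(Q[:,:2].astype(np.float32));print(lo,k.sum(),Q.mean(0),c,s,ang)
    if lo==112:
        ev,V=np.linalg.eigh(np.cov(Q[:,:2].T));print(V[:,1],np.degrees(np.arctan2(V[1,1],V[0,1])))
E
```

```text
112 150 [531.62590818 -97.90283276 124.02850911] (532.4944458007812, -98.34667205810547) (11.222341537475586, 54.0457763671875) 63.682308197021484
[-0.89524995  0.44556427] 153.5405535221688
85 222 [531.33580804 -97.53298185  91.13862282] (532.5225830078125, -98.05111694335938) (46.70811462402344, 46.193199157714844) 22.670774459838867
50 1642 [534.1423694  -66.53491377  56.08724755] (535.1463623046875, -76.14115142822266) (131.67308044433594, 102.42068481445312) 82.62996673583984
```

View pics/crop1.png

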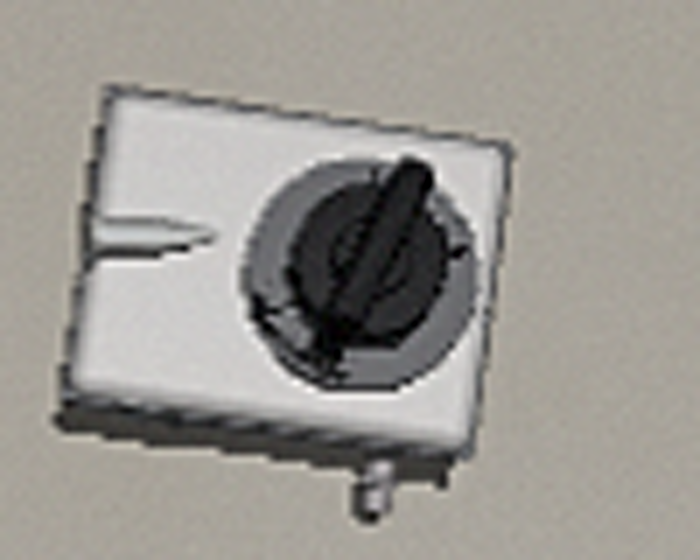

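View pics/scene1.png

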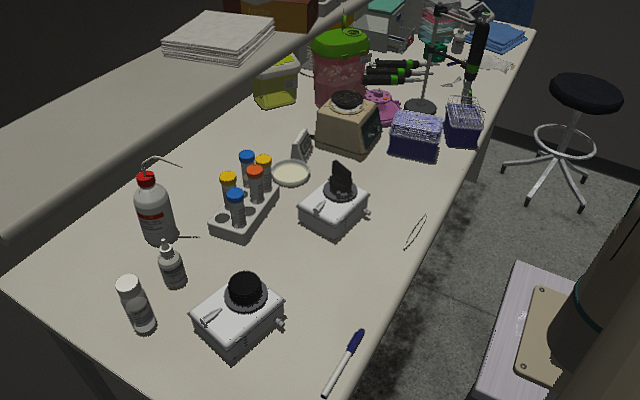

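The filler cap is at (532, -98) mm, its bar at about -26° in the world frame. The crop shows the bar running from about (415,170) to (335,335). The scene view shows the round-cap reservoir nearer the camera, around (240,310), with a clear path above it.

Emit:
{"name": "arm_command", "arguments": {
  "series": [100, -2.7, -2.95, 0, 0, 100, -5.4, -5.9, 0, 0, 100, -8.1, -8.85, 0, 0, 100, -10.8, -11.8, 0, 0, 100, -13.5, -14.75, 0, 0]
}}

```text
clock: 0.52
eef_pos: [276.8, 438.7, 231.0]
tool_rot: [-3.141, -0.0, 2.844]
force: [0.9, 0.3, 0.1]
width: 85.4
gripper_force: 0.0
```

Emit:
{"name": "arm_command", "arguments": {
  "series": [100, -2.7, -2.95, 0, 0, 100, -5.4, -5.9, 0, 0, 100, -8.1, -8.85, 0, 0, 100, -10.8, -11.8, 0, 0, 100, -13.5, -14.75, 0, 0]
}}

```text
clock: 0.93
eef_pos: [362.5, 258.2, 231.2]
tool_rot: [-3.141, -0.0, 2.844]
force: [0.1, 0.3, 0.4]
width: 85.5
gripper_force: 0.0
```

Emit:
{"name": "arm_command", "arguments": {
  "series": [100, -2.7, -2.95, 0, 0, 100, -5.4, -5.9, 0, 0, 100, -8.1, -8.85, 0, 0, 100, -10.8, -11.8, 0, 0, 100, -13.5, -14.75, 0, 0]
}}

```text
clock: 1.35
eef_pos: [448.3, 77.6, 231.3]
tool_rot: [3.142, -0.0, 2.844]
force: [0.7, 0.6, -0.8]
width: 85.2
gripper_force: 0.0
```

Emit:
{"name": "arm_command", "arguments": {
  "series": [100, -2.7, -2.9, 0, 2, 100, -5.4, -5.8, 0, 4, 100, -8.1, -8.7, 0, 6, 100, -10.8, -11.6, 0, 8, 100, -13.2, -14.35, 0, 9.4]
}}

```text
clock: 1.77
eef_pos: [532.7, -98.8, 231.1]
tool_rot: [-3.141, 0.0, 2.677]
force: [1.0, -0.4, -0.3]
width: 85.5
gripper_force: 0.0
```

```bash
python3 - <<'E'
from cell import monitor, viewer
import cv2,numpy as np
s=monitor.read_state();print({k:np.round(v,3).tolist() for k,v in s.items()})
f=viewer.camera_model("wrist");im,d=viewer.get_image("wrist")
s=monitor.read_state();print(s['eef_pos'],np.degrees(s['tool_rot']))
cv2.imwrite("pics/w1.png",im[:,:,::-1])
vv,uu=np.mgrid[0:400,0:640];vv=vv.ravel();uu=uu.ravel()
p=cv2.undistortPoints(np.stack([uu,vv],1)[:,None].astype(float),f['mtx'],f['dist_coeffs'])[:,0]
dd=d[vv,uu];P=((np.c_[p,np.ones(len(p))]*dd[:,None]-np.ravel(f['t']))@f['R'])
near=(np.hypot(P[:,0]-532,P[:,1]+98)<40)&(dd>0)
for lo,hi in [(112,135),(86,97),(50,62)]:
    k=near&(P[:,2]>lo)&(P[:,2]<hi);Q=P[k]
    if len(Q)<20: print(lo,len(Q));continue
    c,sz,ang=cv2.minAreaRect(Q[:,:2].astype(np.float32));print(lo,len(Q),np.median(Q,0),c,sz,ang)
E
```

```text
{'clock': 1.767, 'qpos': [0.013, 0.478, 0.173, 1.825, -0.105, 0.848, 1.344], 'qd': [0.673, 0.335, 0.081, -0.613, -0.104, 0.293, 0.493], 'tau': [-2.136, -47.909, 2.865, -15.099, 0.205, -0.148, -0.503], 'eef_pos': [532.7, -98.787, 231.102], 'tool_rot': [-3.141, 0.0, 2.677], 'force': [0.997, -0.434, -0.282], 'torque': [0.023, -0.043, -0.049], 'gripper_force': 0.0, 'width': 85.482}
[ 535.35327626 -107.70345541  231.45945156] [-179.73072033    0.41246991  152.87428535]
112 861 [528.6352399  -96.79714799 124.54661567] (530.5347900390625, -97.63301086425781) (11.954313278198242, 53.52363586425781) 64.7985610961914
86 1039 [528.61217411 -97.20475438  90.84911545] (530.5640258789062, -97.7567138671875) (46.528751373291016, 47.14234924316406) 16.442047119140625
50 534 [514.15916087 -82.43659721  56.61092699] (531.7132568359375, -97.455810546875) (79.02071380615234, 78.55320739746094) 61.339256286621094
```

View pics/w1.png

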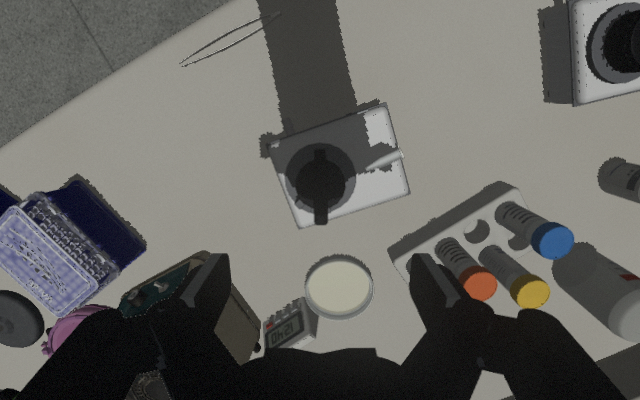

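Emit:
{"name": "arm_command", "arguments": {
  "series": [100, 0.74, 0.71, 2, 0, 100, 0.74, 0.71, 4, 0, 100, 0.74, 0.71, 5.5, 0, 100, 0.74, 0.71, 6.5, 0, 100, 0.74, 0.71, 6.5, 0]
}}

```text
clock: 2.23
eef_pos: [527.0, -86.3, 164.2]
tool_rot: [-3.14, -0.004, 2.68]
force: [0.0, 0.1, 0.7]
width: 85.2
gripper_force: 0.0
```

```bash
cat > m.py <<'E'
from cell import monitor, viewer
import cv2,numpy as np,sys
viewer.get_image("top");viewer.get_image("top")
s=monitor.read_state();print(s['clock'],s['eef_pos'],np.degrees(s['tool_rot']),s['force'],s['torque'],s['qpos'][6])
for n in ["wrist","top"]:
    f=viewer.camera_model(n);im,d=viewer.get_image(n)
    cv2.imwrite(f"pics/{n}_{sys.argv[1]}.png",im[:,:,::-1])
    vv,uu=np.mgrid[0:400,0:640];vv=vv.ravel();uu=uu.ravel()
    p=cv2.undistortPoints(np.stack([uu,vv],1)[:,None].astype(float),f['mtx'],f['dist_coeffs'])[:,0]
    dd=d[vv,uu];P=((np.c_[p,np.ones(len(p))]*dd[:,None]-np.ravel(f['t']))@f['R'])
    near=(np.hypot(P[:,0]-532,P[:,1]+98)<38)&(dd>0)
    for lo,hi in [(102,130),(75,97)]:
        k=near&(P[:,2]>lo)&(P[:,2]<hi);Q=P[k]
        if len(Q)<20: print(n,lo,len(Q));continue
        c,sz,ang=cv2.minAreaRect(Q[:,:2].astype(np.float32));print(n,lo,len(Q),np.round(np.median(Q,0),1),np.round(c,1),np.round(sz,1),round(ang,1))
E
python3 m.py a
```

```text
2.3333 [528.66880258 -86.66179183 166.3493605 ] [-1.79989411e+02 -1.73764011e-02  1.53541091e+02] [ 0.8712412   0.37142115 -0.29039076] [-0.00244712 -0.02003003 -0.00046931] 1.3441534898721663
wrist 102 1544 [526.6 -95.3 124.5] [530.  -98.6] [14.6 53.5] 64.5
wrist 75 2308 [523.4 -87.7  90.4] [530.5 -97.5] [47.3 67.4] 58.3
top 102 0
top 75 0
```

Emit:
{"name": "arm_command", "arguments": {
  "series": [100, -0.74, -0.91, 0, 0, 100, -0.74, -0.91, 1, 0, 100, -0.74, -0.91, 2, 0, 100, -0.74, -0.91, 2, 0, 100, -0.74, -0.91, 2, 0]
}}

```text
clock: 2.85
eef_pos: [530.4, -98.0, 145.3]
tool_rot: [-3.141, -0.002, 2.68]
force: [-0.2, 0.2, -0.2]
width: 85.4
gripper_force: 0.0
```

```bash
python3 m.py b
```

```text
2.95 [531.0984954  -97.95437737 146.06594538] [-1.79997307e+02 -3.38362200e-02  1.53552460e+02] [ 0.34315266  0.14647452 -0.14915375] [ 0.01037977  0.00063934 -0.00411449] 1.3695122442562169
wrist 102 1866 [526.3 -95.6 124.5] [530.6 -98.2] [17.8 54.1] 70.1
wrist 75 2785 [523.2 -89.1  90.5] [530.9 -97.7] [47.2 67.7] 38.5
top 102 0
top 75 27 [524.1 -71.1  81.3] [528.9 -71.3] [ 8.1 33.3] 79.5
```

View pics/wrist_b.png

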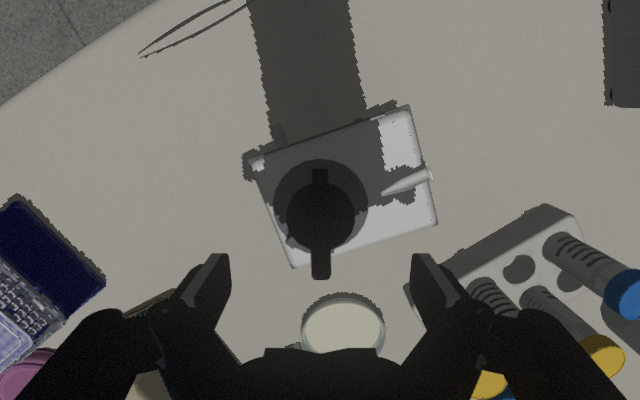

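The bar, around col 320, is centred between the fingers (cols 222 and 420) and lined up with them. Descending and gripping.

Emit:
{"name": "arm_command", "arguments": {
  "series": [100, 0, 0, 1.5, 0, 100, 0, 0, 3, 0, 100, 0, 0, 4, 0, 100, 0, 0, 4.9, 0, 100, 0, 0, 4.9, 0]
}}

```text
clock: 3.47
eef_pos: [530.2, -97.9, 95.8]
tool_rot: [-3.141, -0.003, 2.68]
force: [-0.3, 0.3, 0.0]
width: 85.4
gripper_force: 0.0
```

Emit:
{"name": "arm_command", "arguments": {
  "series": [0, 0, 0, 0, 0, 0, 0, 0, 0, 0, 0, 0, 0, 0, 0, 0, 0, 0, 0, 0, 0, 0, 0, 0, 0]
}}

```text
clock: 3.88
eef_pos: [531.5, -98.2, 97.8]
tool_rot: [3.141, 0.001, 2.68]
force: [-0.3, 0.4, 0.2]
width: 25.4
gripper_force: 0.0
```

Emit:
{"name": "arm_command", "arguments": {
  "series": [0, 0, 0, 0, 0, 0, 0, 0, 0, 0, 0, 0, 0, 0, 0, 0, 0, 0, 0, 0, 0, 0, 0, 0, 0]
}}

```text
clock: 4.3
eef_pos: [531.5, -98.0, 97.7]
tool_rot: [3.141, 0.001, 2.68]
force: [-0.4, 0.9, 7.2]
width: 10.9
gripper_force: 60.4
```

Emit:
{"name": "arm_command", "arguments": {
  "series": [0, 0, 0, 0, -5, 0, 0, 0, 0, -11, 0, 0, 0, 0, -17, 0, 0, 0, 0, -23, 0, 0, 0, 0, -28]
}}

```text
clock: 4.72
eef_pos: [531.4, -98.3, 97.6]
tool_rot: [-3.141, 0.001, -3.11]
force: [-0.4, 0.1, 2.5]
width: 10.7
gripper_force: 60.1
```

Emit:
{"name": "arm_command", "arguments": {
  "series": [0, 0, 0, 0, -6, 0, 0, 0, 0, -12, 0, 0, 0, 0, -18, 0, 0, 0, 0, -22, 0, 0, 0, 0, -22]
}}

```text
clock: 5.13
eef_pos: [531.5, -98.6, 96.9]
tool_rot: [-3.142, 0.001, -2.73]
force: [3.0, -0.8, -4.2]
width: 11.1
gripper_force: 59.2
```

Emit:
{"name": "arm_command", "arguments": {
  "series": [0, 0, 0, 0, 0, 0, 0, 0, 0.2, 0, 0, 0, 0, 0.4, 0, 0, 0, 0, 0.5, 0, 0, 0, 0, 0.5, 0]
}}

```text
clock: 5.55
eef_pos: [531.4, -98.5, 92.0]
tool_rot: [-3.141, 0.0, -2.731]
force: [2.0, -1.9, -3.3]
width: 10.9
gripper_force: 59.2
```

Emit:
{"name": "arm_command", "arguments": {
  "series": [0, 0, 0, 0.2, 0, 0, 0, 0, 0.4, 0, 0, 0, 0, 0.55, 0, 0, 0, 0, 0.6, 0, 0, 0, 0, 0.6, 0]
}}

```text
clock: 5.97
eef_pos: [531.4, -98.5, 86.7]
tool_rot: [-3.141, 0.0, -2.731]
force: [1.1, -2.5, 2.6]
width: 10.9
gripper_force: 60.2
```

```bash
python3 - <<'E'
from cell import monitor, viewer
import cv2
im,d=viewer.get_image("scene");s=monitor.read_state();print(s['eef_pos'],s['force'],s['torque'],s['qpos'][6])
cv2.imwrite("pics/s2.png",cv2.resize(im[120:260,260:440,::-1],None,fx=4,fy=4,interpolation=cv2.INTER_CUBIC))
E
```

```text
[531.48210878 -98.48999255  86.74055098] [ 0.53556132 -3.25347784  2.82579468] [-0.61086906 -0.2739165  -0.05626668] 1.9737793562400692
```

View pics/s2.png

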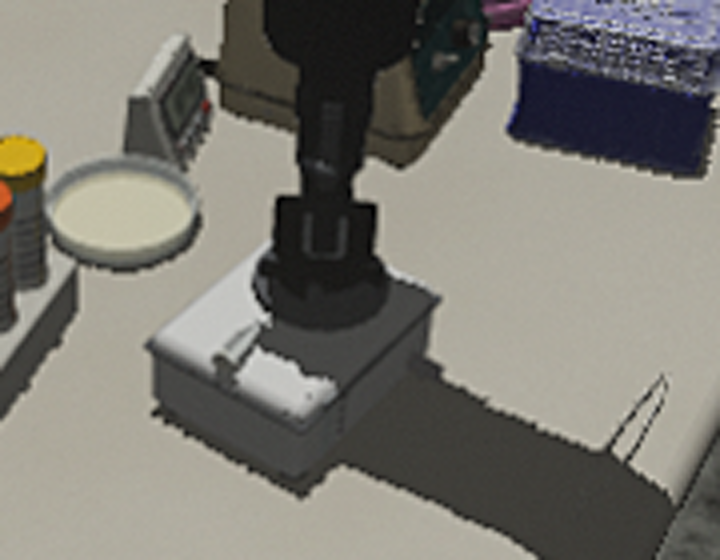

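The bar is between the fingers and the cap now sits down in the collar, around (320,290). The vertical force has turned slightly upward, so it is at the bottom. Turning it forward.

Emit:
{"name": "arm_command", "arguments": {
  "series": [0, 0, 0, 0, 6, 0, 0, 0, 0, 12, 0, 0, 0, 0, 18, 0, 0, 0, 0, 24, 0, 0, 0, 0, 30]
}}

```text
clock: 6.43
eef_pos: [531.4, -98.1, 86.7]
tool_rot: [3.141, 0.001, 3.024]
force: [0.8, -2.6, 3.9]
width: 11.0
gripper_force: 60.3
```

Emit:
{"name": "arm_command", "arguments": {
  "series": [0, 0, 0, 0, 6, 0, 0, 0, 0, 12, 0, 0, 0, 0, 18, 0, 0, 0, 0, 24, 0, 0, 0, 0, 30]
}}

```text
clock: 6.85
eef_pos: [531.5, -97.9, 86.7]
tool_rot: [3.141, 0.0, 2.5]
force: [0.9, -1.5, 3.8]
width: 11.0
gripper_force: 60.3
```

Emit:
{"name": "arm_command", "arguments": {
  "series": [0, 0, 0, 0, 3, 0, 0, 0, 0, 6, 0, 0, 0, 0, 8, 0, 0, 0, 0, 10, 0, 0, 0, 0, 10]
}}

```text
clock: 7.27
eef_pos: [531.6, -97.8, 86.7]
tool_rot: [3.141, 0.0, 2.329]
force: [1.0, -1.0, 5.3]
width: 10.9
gripper_force: 60.6
```

```bash
python3 - <<'E'
from cell import monitor, viewer
s=monitor.read_state();print(s['eef_pos'],s['tool_rot'],s['force'],s['torque'],s['qpos'][6])
E
```

```text
[531.59696806 -97.79635703  86.68859539] [3.14076030e+00 3.12946936e-04 2.32891014e+00] [ 1.00682344 -0.97292544  5.26803032] [-0.24933813 -0.1680841  -0.056397  ] 1.1564930904593707
```

Emit:
{"name": "arm_command", "arguments": {
  "series": [0, 0, 0, 0, 1, 0, 0, 0, 0, 2, 0, 0, 0, 0, 3, 0, 0, 0, 0, 4, 0, 0, 0, 0, 4]
}}

```text
clock: 7.68
eef_pos: [531.6, -97.8, 86.7]
tool_rot: [3.141, 0.0, 2.26]
force: [0.2, -1.0, 5.5]
width: 10.8
gripper_force: 60.6
```

```bash
python3 - <<'E'
from cell import monitor, viewer
s=monitor.read_state();print(s['tool_rot'],s['force'],s['torque'],s['tau'][6])
E
```

```text
[3.14061408e+00 1.01168792e-04 2.25987557e+00] [ 0.20571171 -0.99633993  5.50357968] [-0.20682458 -0.21274629 -0.041709  ] -0.08929221890866756
```

Emit:
{"name": "arm_command", "arguments": {
  "series": [0, 0, 0, 0, 1, 0, 0, 0, 0, 2, 0, 0, 0, 0, 3, 0, 0, 0, 0, 4, 0, 0, 0, 0, 4]
}}

```text
clock: 8.1
eef_pos: [531.7, -97.7, 86.7]
tool_rot: [3.141, 0.0, 2.194]
force: [-0.3, -1.4, 6.3]
width: 11.0
gripper_force: 64.1
```

```bash
python3 - <<'E'
from cell import monitor, viewer
s=monitor.read_state();print(s['tool_rot'],s['force'],s['torque'],s['tau'][6])
E
```

```text
[3.14102914e+00 4.86200421e-04 2.19386957e+00] [-0.28893387 -1.39275544  6.26950335] [-0.28360645 -0.12226181  0.87947719] -1.0061873495578766
```

Stop reached: the torque rose to 0.88 N m. Releasing and backing up.

Emit:
{"name": "arm_command", "arguments": {
  "series": [0, 0, 0, 0, -3, 100, 0, 0, 0, -3, 100, 0, 0, 0, -3, 100, 0, 0, 0, -3, 100, 0, 0, 0, -3]
}}

```text
clock: 8.52
eef_pos: [530.5, -97.7, 85.9]
tool_rot: [-3.141, -0.001, 2.242]
force: [0.6, -0.4, 0.6]
width: 59.2
gripper_force: 0.0
```

Emit:
{"name": "arm_command", "arguments": {
  "series": [100, 0, 0, 0, 0, 100, 0, 0, 0, 0, 100, 0, 0, 0, 0, 100, 0, 0, -1, 0, 100, 0, 0, -2, 0]
}}

```text
clock: 8.93
eef_pos: [530.8, -98.1, 106.6]
tool_rot: [-3.141, -0.001, 2.243]
force: [-0.1, -0.1, 0.5]
width: 85.0
gripper_force: 0.0
```

Emit:
{"name": "arm_command", "arguments": {
  "series": [100, 0, 0, -2, 0, 100, 0, 0, -4, 0, 100, 0, 0, -6, 0, 100, 0, 0, -8, 0, 100, 0, 0, -8, 0]
}}

```text
clock: 9.35
eef_pos: [533.9, -98.9, 191.1]
tool_rot: [3.136, 0.006, 2.243]
force: [0.5, 0.1, 0.4]
width: 85.4
gripper_force: 0.0
```

```bash
sed -i 's/(75,97)/(65,90)/;s/(102,130)/(100,130)/' m.py; python3 m.py c
```

```text
9.45 [531.81864253 -98.20088766 187.75241996] [1.79883332e+02 1.02044201e-01 1.28539528e+02] [ 0.30264663  0.6777672  -0.9992137 ] [-0.00264536  0.02153724 -0.03807232] 1.0420195399474237
wrist 100 1129 [529.  -94.9 113.5] [530.6 -97.3] [11.9 53.4] 38.8
wrist 65 2623 [526.5 -92.7  79.4] [530.6 -97. ] [70.  68.3] 36.2
top 100 0
top 65 0
```

View pics/wrist_c.png

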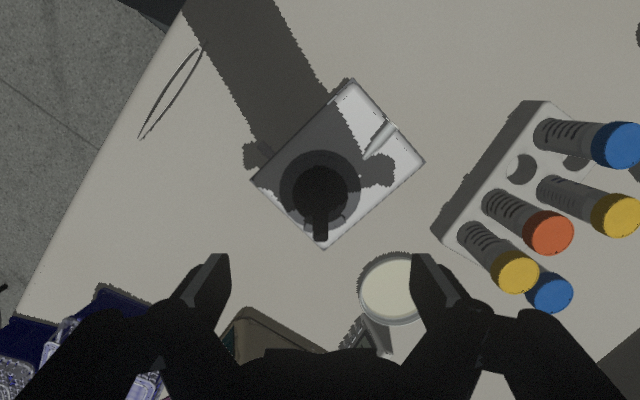

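The bar, around (320,210), is now 11 mm lower and at -51°, which is the forward stop. Nothing is touching it.

```bash
python3 -c "
from cell import workorder
print(workorder.finish_job())"
```

```text
the job is handed in; nothing more can be done
None
```

The filler cap was backed off, dropped 11 mm, turned forward to its stop and released. The round-cap reservoir was left alone, and the job was handed in at about 9.5 s (no verdict was returned).

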